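Find the free tip-up lid of the tool chest and push it open

TASK

Three of the four tip-up lids on the wooden tool chest are propped shut from underneath and one is free. Press gently with a fingertip on the back end of one lid after another until you find the one that rocks, then push its raised front edge up and back until the lid leans past upright at its stop and stays open on its own. Do not grip or lift anything, and leave everything else where it is.

Things in the scene. Friction and masses are not known exactly. Their poses are not given: they have to be found in the camera images.
- chest: Wooden tool chest fixed to the bench, 232 (x) x 470 (y) x 105 mm high. Origin: centre of its underside; x away from the robot at yaw 0, y along the row of four identical plywood lids, flush with its top, centred at y = +175 (a), +71 (b), -71 (c), -175 mm (d); a fixed 50 mm deck parts b and c. Fixed rails, 40 mm wide behind the lids, 28 mm in front. Over 60 N from the fingers forces it.
- lid_a (a joint): Angle of lid a (rad): 0 shut and flush; grows as its back end dips and its front edge rises; 1.57 upright, stop at 1.85 (leaning away from the robot). Each lid is 160 (x) x 88 (y) x 12 mm; its pins lie along chest y at chest x = +19 mm, 99 mm up, between small brass plates.
- lid_b (a joint): Angle of lid b (rad): 0 shut and flush; grows as its back end dips and its front edge rises; 1.57 upright, stop at 1.85 (leaning away from the robot). Under three lids an unseen post stands below the back end (1 mm of play); under one, a different one each time, the post lies flat and the lid can tip.
- lid_c (a joint): Angle of lid c (rad): 0 shut and flush; grows as its back end dips and its front edge rises; 1.57 upright, stop at 1.85 (leaning away from the robot). The pins are stiff: a tipped lid stays at the angle where it is left. It takes 2 to 5 N pushed on the raised part, and never needs pinching. Pushed level while low it can jam on the finger: follow the front edge up along its arc.
- lid_d (a joint): Angle of lid d (rad): 0 shut and flush; grows as its back end dips and its front edge rises; 1.57 upright, stop at 1.85 (leaning away from the robot).
- back_a (a point): Middle of the back edge of lid a, on its upper face, 55 mm behind the pins (+x of the chest); moves with the lid. Pressed 25 to 40 mm behind the pins with 4 to 7 N, a free lid dips into its 95 mm deep compartment (a post 28 mm high lies on the floor there); a propped one stays put.
- front_a (a point): Middle of the front edge of lid a, on its upper face, 105 mm in front of the pins (-x of the chest); moves with the lid.
- back_b (a point): Middle of the back edge of lid b, on its upper face, 55 mm behind the pins (+x of the chest); moves with the lid. Pressed 25 to 40 mm behind the pins with 4 to 7 N, a free lid dips into its 95 mm deep compartment (a post 28 mm high lies on the floor there); a propped one stays put.
- front_b (a point): Middle of the front edge of lid b, on its upper face, 105 mm in front of the pins (-x of the chest); moves with the lid.
- back_c (a point): Middle of the back edge of lid c, on its upper face, 55 mm behind the pins (+x of the chest); moves with the lid. Pressed 25 to 40 mm behind the pins with 4 to 7 N, a free lid dips into its 95 mm deep compartment (a post 28 mm high lies on the floor there); a propped one stays put.
- front_c (a point): Middle of the front edge of lid c, on its upper face, 105 mm in front of the pins (-x of the chest); moves with the lid.
- back_d (a point): Middle of the back edge of lid d, on its upper face, 55 mm behind the pins (+x of the chest); moves with the lid. Pressed 25 to 40 mm behind the pins with 4 to 7 N, a free lid dips into its 95 mm deep compartment (a post 28 mm high lies on the floor there); a propped one stays put.
- front_d (a point): Middle of the front edge of lid d, on its upper face, 105 mm in front of the pins (-x of the chest); moves with the lid.
- wheel: Bystander: small wooden wheel, 38 mm across, 16 mm high, lying on the deck between lids b and c. Origin: centre of its underside.
- stub: Bystander: wooden offcut 22 x 45 x 22 mm on the chest's back rail. Origin: centre of its underside.
- glue: Bystander: white glue bottle, 54 mm across, 150 mm high, standing left of the chest. Origin: centre of its underside.
- screwdriver: Bystander: screwdriver lying on the bench before the chest, about 200 mm long along its x. Origin: middle of its underside.
- mallet: Bystander: wooden mallet lying behind the chest; head 70 x 80 x 60 mm at its +x end, handle along x, 270 mm long in all. Origin: underside, between head and handle.
- pipe: Bystander: grey pipe offcut standing right of the chest, 64 mm across, 90 mm high. Origin: centre of its underside.
- tin: Bystander: steel pot, 72 mm across, 100 mm high, standing behind the chest. Origin: centre of its underside.

How it is judged:
By the outcome, as a careful person would: the job done as asked, in the order asked, and still so for the second after the job is handed in, with the robot touching nothing.
It also fails if it takes over 64 s, if anything falls off the work surface, if the arm or the gripper's body presses on something with over 40 N, if the wrist force passes 120 N, or if a joint passes its speed limit or range.

ROBOT

A 6-joint arm with a two-finger parallel gripper is mounted at the origin on the work surface. World frame = base frame: x ahead of the robot, y to its left, z up, the work surface at z = 0. Lengths are in m, angles in rad, forces in N, time in s.
With the tool pointing down it reaches from about 0.425 to 0.95 m from the base axis. Payload 3.5 kg.
Tool frame: the origin (TCP) lies on the centre line of the jaws, within the pads' length; the fingertips stand 17 mm ahead of it and the grasp point (between the pads) lies 2 mm behind it; z points along the fingers, y is the line along which they close (so a half turn about z gives the same grasp; the last joint's range is limited). The gripper opens to 85 mm and grips with 20 to 120 N. Pads are 22 mm wide; open, the fingers measure 114 mm over their backs; the gripper's body (76 mm by 85 mm) begins 54 mm behind the grasp point. The pads swing forward as they close: fully open they stand 13 mm farther back than shut.
Start: joints at [-1.32, 0.286, 1.577, -0, 1.279, -0.15], TCP at [0.263, -0.621, 0.248] pointing down, gripper open.
Joint ranges: [-2.77, 2.77], [-0.9, 2.22], [0.21, 2.48], [-1.53, 4.67], [0.24, 2.81], [-2.84, 2.84]. Speed limits (rad/s): [2.79, 2.79, 3.14, 3.14, 3.14, 3.14].

INTERFACE

Orientations are given as a unit quaternion [x, y, z, w].
In Python, from plant import ctrl gives the robot as it stands. The module is installed in compiled form; this text tells all that it offers.
- The arm moves only by the tool drive_tool, never from a script. Its argument "moves" is a list of rows, each a list of 3 entries, a list of its own where there are three numbers: the turn, a rotation vector about the tool's x, y, z in rad, then the shift along the tool's x, y, z in m, then the finger opening in m, from 0 to 0.0854. A call has 1 to 5 rows; each row shifts and turns the commanded pose from where the row before left it, along the tool's axes as they then stand; what a row does not reach is not made up. A row lasts 1/8 s, in which the tool goes at most 62.5 mm and 10.7 degrees, less where a joint would pass 70% of its speed; a pose out of reach is approached as far as the arm can. A call with a gripper value outside its range is refused whole. The fingers move at their own pace and stop on an object; "grip_force" is the grip in N (left out, the last holds). Time passes only in rows, so rows that do not move let the fingers close. It gives the time, the measured TCP pose, the force, the opening and the grip force at its end, in the units of the state.
- ctrl.get_state(): the state, without advancing time (a new reading comes with each control period).
- ctrl.read_camera(name): name is "scene" or "top"; returns a dict with "image" (420x560x3 uint8, red, green, blue), "fx", "fy", "cx", "cy" (pixels), "R" (3x3) and "t" (3): a world point X has camera coordinates R X + t. Camera axes: x right, y down, z forward; pixel columns grow to the right and rows downward; lengths in m; the calibration is good to about 2 mm. A picture is of the moment at which its call begins. There is no depth.
- ctrl.sign_off(): hands the job in; it is judged then, once.
The state is a dict: "time": time; "qpos": joint angles; "dq": joint speeds; "joint_efforts": joint torques, N m; "eef_pos": TCP position; "tcp_rot": TCP orientation; "contact_force": force on the tool from outside, world axes, zero at the start; "wrist_torque": the same for the moment, N m; "opening": opening from 0.0 (shut) to 1.0 (fully open); "finger_force": force on a finger pad.
Only numpy, scipy, OpenCV 4.12 (cv2) and the standard library are available. Lean on these libraries where they do the work, as an engineer would, in place of code of your own. Each camera call takes 0.05 s, during which the arm holds its last target. There are 200 camera calls.

## Working session

There is one attempt and no reset: what is moved stays moved. The work goes in short steps, Python scripts to look and compute and a tool call to move; the robot and the scene stay as the last step left them, time stands still between calls to the robot, and variables do not carry over. Pictures are saved under pics/ and viewed, at most 10 in all, crops included, and the job is handed in when it is done.

Besides the shell and the picture viewer there is one more tool, called after "Emit:" in YAML: its name, and indented under it one key for each argument. drive_tool: Moves the arm, as the interface text tells. Its arguments: {"type":"object","properties":{"moves":{"type":"array","items":{"type":"array"}},"grip_force":{"type":"number"}},"required":["moves"]}

```bash
mkdir -p pics; python3 - <<'E'
from plant import ctrl
import cv2,pickle
for n in("top","scene"):
    c=ctrl.read_camera(n);pickle.dump(c,open(n+".pkl","wb"));cv2.imwrite(f"pics/{n}0.png",c["image"][:,:,::-1]);print(n,c["fx"],c["cx"],c["cy"],c["R"],c["t"])
s=ctrl.get_state();print(s["eef_pos"],s["tcp_rot"],s["opening"],s["contact_force"],s["time"])
E
```

```text
top 406.7496579238986 281.2362803689073 207.2696860306121 [[-0.01861169 -0.99964065 -0.01929194]
 [-0.99308899  0.02071912 -0.11552045]
 [ 0.11587865  0.01700859 -0.99311774]] [0.02065799 0.55705454 1.00466991]
scene 463.83644645826405 283.91225965648255 207.60509320067305 [[ 0.0990136   0.99504626  0.00890169]
 [ 0.82815765 -0.07744099 -0.55511963]
 [-0.55168035  0.0623364  -0.83172289]] [-0.05328643 -0.40202368  1.44993015]
[ 0.26327743 -0.62094495  0.24704616] [ 9.79988954e-01  1.99048993e-01 -4.04090914e-05 -1.07060549e-03] 0.9965263729076921 [ 0.78851199  0.07710658 -0.70910981] 0.1
```

View pics/top0.png

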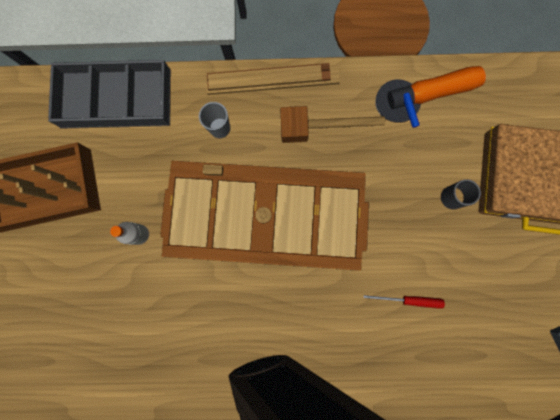

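View pics/scene0.png

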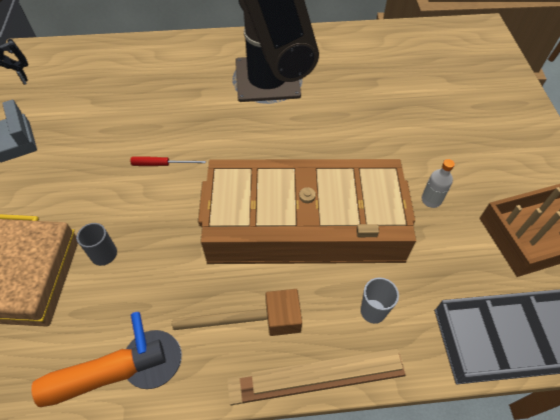

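The top image shows the chest at about columns 163–367 and rows 162–269, with lids a to d running left to right. The stub is on the back rail at (213,169) and the wheel on the deck at (263,214). I'll fit the chest pose from the lid regions.

```bash
cat > h.py <<'E'
import numpy as np,cv2
def ray(c,u,z):
    d=np.array([(u[0]-c["cx"])/c["fx"],(u[1]-c["cy"])/c["fy"],1.]);C=-c["R"].T@c["t"];d=c["R"].T@d
    return C+d*(z-C[2])/d[2]
def proj(c,X):
    p=c["R"]@np.asarray(X)+c["t"];return np.array([c["fx"]*p[0]/p[2]+c["cx"],c["fy"]*p[1]/p[2]+c["cy"]])
E
python3 - <<'E'
import pickle,numpy as np,cv2
from h import *
from scipy.optimize import least_squares
seeds={"top":[(191,212),(235,215),(293,218),(338,222)],"scene":[(382,195),(337,195),(276,195),(231,195)]}
Y=[.175,.071,-.071,-.175];P={}
for n in seeds:
    c=pickle.load(open(n+".pkl","rb"));im=cv2.GaussianBlur(c["image"],(3,3),0)
    pts=[]
    for s in seeds[n]:
        m=np.zeros((422,562),np.uint8)
        cv2.floodFill(im.copy(),m,s,0,(45,)*3,(45,)*3,4|cv2.FLOODFILL_MASK_ONLY|cv2.FLOODFILL_FIXED_RANGE|(255<<8))
        m=cv2.morphologyEx(m[1:-1,1:-1],cv2.MORPH_OPEN,np.ones((5,5)))
        ys,xs=np.nonzero(m);print(n,s,len(xs),xs.min(),xs.max(),ys.min(),ys.max())
        pts.append(ray(c,(xs.mean(),ys.mean()),.105)[:2])
    pts=np.array(pts);P[n]=pts
    def f(p):
        co,si=np.cos(p[2]),np.sin(p[2]);R=np.array([[co,-si],[si,co]])
        return (np.array([[-.006,y] for y in Y])@R.T+p[:2]-pts).ravel()
    r=least_squares(f,[.5,0,0]);print(n,r.x,np.round(f(r.x)*1000,1))
    p=r.x;co,si=np.cos(p[2]),np.sin(p[2]);o=c["image"][:,:,::-1].copy()
    W=lambda x,y,z=.105:np.array([p[0]+co*x-si*y,p[1]+si*x+co*y,z])
    for q in [[(-.116,-.235),(.116,-.235),(.116,.235),(-.116,.235)]]+[[(-.086,y-.044),(.074,y-.044),(.074,y+.044),(-.086,y+.044)] for y in Y]:
        cv2.polylines(o,[np.int32([np.round(proj(c,W(*k))) for k in q])],True,(255,0,0))
    o=o[120:300,140:440];cv2.imwrite(f"pics/fit_{n}.png",cv2.resize(o,None,fx=2.6,fy=2.6)[:300*2])
a=cv2.imread("pics/fit_top.png");b=cv2.imread("pics/fit_scene.png");v=np.vstack([a,b]);cv2.imwrite("pics/fit.png",cv2.resize(v,None,fx=.62,fy=.62))
E
```

```text
top (191, 212) 2428 170 211 179 246
top (235, 215) 2445 214 254 181 249
top (293, 218) 2469 274 313 185 253
top (338, 222) 2522 318 357 188 256
top [ 0.53244459  0.0500983  -0.08704832] [ 0.1  0.5 -0.1  0.4  0.1  0.  -0.1 -0.9]
scene (382, 195) 2122 360 404 169 227
scene (337, 195) 2101 317 358 169 224
scene (276, 195) 2096 257 295 169 224
scene (231, 195) 2130 210 250 169 224
scene [ 0.53690319  0.05102664 -0.09479346] [-0.3  0.7  0.4  0.1  0.2 -0.2 -0.3 -0.6]
```

View pics/fit.png

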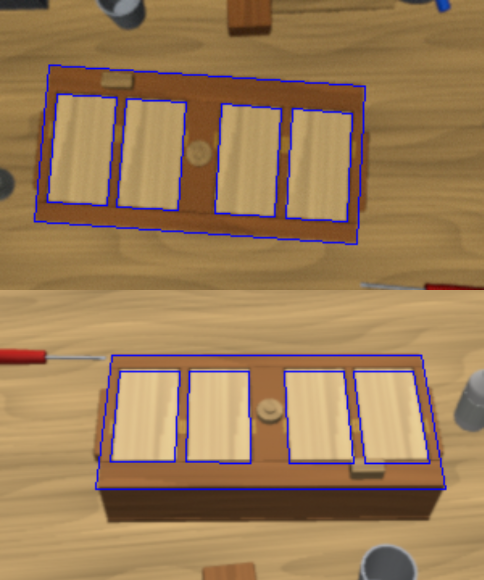

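The fit matches both cameras to about 2 mm, giving the chest at (0.5345, 0.0505) with yaw −0.091. Next I close the fingers, align the tool with the chest and move over the back of lid d.

Emit:
drive_tool:
  moves:
    - [[0,0,0.164],[0,0,0],0]
    - [[0,0,0.164],[0,0,0],0]
    - [[0,0,0.164],[0,0,0],0]
    - [[0,0,0],[0.025,-0.05,0],0]
    - [[0,0,0],[0.025,-0.05,0],0]
  grip_force: 20

```text
time: 0.72
eef_pos: [0.3223, -0.5254, 0.2473]
tcp_rot: [0.999, -0.046, -0.0, -0.001]
contact_force: [-0.2, 0.5, -0.1]
opening: 0.004
finger_force: 0.0
```

Emit:
drive_tool:
  moves:
    - [[0,0,0],[0.025,-0.05,0],0]
    - [[0,0,0],[0.025,-0.05,0],0]
    - [[0,0,0],[0.025,-0.05,0],0]
    - [[0,0,0],[0.025,-0.05,0],0]
    - [[0,0,0],[0.025,-0.05,0],0]

```text
time: 1.35
eef_pos: [0.47, -0.287, 0.2479]
tcp_rot: [0.999, -0.046, -0.0, -0.0]
contact_force: [0.8, -0.4, 0.2]
opening: -0.002
finger_force: 0.0
```

Emit:
drive_tool:
  moves:
    - [[0,0,0],[0.025,-0.05,0],0]
    - [[0,0,0],[0.025,-0.05,0],0]
    - [[0,0,0],[0.025,-0.05,0],0]
    - [[0,0,0],[0,0,0],0]
    - [[0,0,0],[0,0,0],0]

```text
time: 1.98
eef_pos: [0.5575, -0.1463, 0.2478]
tcp_rot: [0.999, -0.045, -0.001, 0.0]
contact_force: [-0.0, -0.0, -0.2]
opening: 0.003
finger_force: 0.0
```

Emit:
drive_tool:
  moves:
    - [[0,0,0],[0.011,-0.019,0.03],0]
    - [[0,0,0],[0,0,0.04],0]
    - [[0,0,0],[0,0,0.03],0]
    - [[0,0,0],[0,0,0.018],0]
    - [[0,0,0],[0,0,0],0]

```text
time: 2.6
eef_pos: [0.5694, -0.1291, 0.1289]
tcp_rot: [0.999, -0.046, -0.001, -0.0]
contact_force: [0.2, 0.5, -0.2]
opening: 0.002
finger_force: 0.0
```

Emit:
drive_tool:
  moves:
    - [[0,0,0],[0,0,0.002],0]
    - [[0,0,0],[0,0,0.002],0]
    - [[0,0,0],[0,0,0.002],0]
    - [[0,0,0],[0,0,0.0],0]

```text
time: 3.1
eef_pos: [0.5706, -0.1283, 0.1245]
tcp_rot: [0.999, -0.045, 0.0, 0.0]
contact_force: [0.2, 0.3, -0.2]
opening: -0.0
finger_force: 0.0
```

Emit:
drive_tool:
  moves:
    - [[0,0,0],[0,0,0.001],0]
    - [[0,0,0],[0,0,0.001],0]
    - [[0,0,0],[0,0,0],0]

```text
time: 3.48
eef_pos: [0.5705, -0.1284, 0.1222]
tcp_rot: [0.999, -0.046, -0.0, -0.0]
contact_force: [-0.4, 0.9, -0.3]
opening: 0.004
finger_force: 0.0
```

Emit:
drive_tool:
  moves:
    - [[0,0,0],[0,0,0.001],0]
    - [[0,0,0],[0,0,0],0]

```text
time: 3.72
eef_pos: [0.5706, -0.1284, 0.1219]
tcp_rot: [0.999, -0.046, -0.0, -0.0]
contact_force: [-2.3, 1.1, 4.0]
opening: 0.006
finger_force: 1.9
```

Emit:
drive_tool:
  moves:
    - [[0,0,0],[0,0,0.001],0]
    - [[0,0,0],[0,0,0],0]

```text
time: 3.98
eef_pos: [0.5708, -0.1284, 0.1214]
tcp_rot: [0.999, -0.046, -0.0, -0.0]
contact_force: [-2.4, 1.7, 7.2]
opening: 0.001
finger_force: 3.4
```

Emit:
drive_tool:
  moves:
    - [[0,0,0],[0,0,0.001],0]
    - [[0,0,0],[0,0,0],0]

```text
time: 4.22
eef_pos: [0.5708, -0.1284, 0.1214]
tcp_rot: [0.999, -0.045, -0.0, 0.0]
contact_force: [-5.0, 2.1, 11.6]
opening: -0.002
finger_force: 5.4
```

Lid d doesn't move at 11.6 N, so it is propped. Next is lid c.

Emit:
drive_tool:
  moves:
    - [[0,0,0],[0,0,-0.03],0]
    - [[0,0,0],[0,-0.052,0],0]
    - [[0,0,0],[0,-0.052,0],0]
    - [[0,0,0],[0,0,0.024],0]
    - [[0,0,0],[0,0,0],0]

```text
time: 4.85
eef_pos: [0.5787, -0.0239, 0.1231]
tcp_rot: [0.999, -0.045, -0.002, -0.0]
contact_force: [0.3, -0.4, 0.6]
opening: -0.004
finger_force: 0.0
```

Emit:
drive_tool:
  moves:
    - [[0,0,0],[0,0,0.002],0]
    - [[0,0,0],[0,0,0.001],0]
    - [[0,0,0],[0,0,0.001],0]
    - [[0,0,0],[0,0,0],0]

```text
time: 5.35
eef_pos: [0.5804, -0.0253, 0.1218]
tcp_rot: [0.999, -0.046, 0.0, 0.0]
contact_force: [-0.2, -0.4, 0.7]
opening: 0.003
finger_force: 0.5
```

Emit:
drive_tool:
  moves:
    - [[0,0,0],[0,0,0.001],0]
    - [[0,0,0],[0,0,0],0]

```text
time: 5.6
eef_pos: [0.5805, -0.0253, 0.1214]
tcp_rot: [0.999, -0.045, 0.0, 0.0]
contact_force: [-1.6, -1.9, 4.6]
opening: -0.005
finger_force: 2.7
```

Emit:
drive_tool:
  moves:
    - [[0,0,0],[0,0,0.001],0]
    - [[0,0,0],[0,0,0],0]

```text
time: 5.85
eef_pos: [0.5805, -0.0253, 0.1214]
tcp_rot: [0.999, -0.045, 0.0, 0.001]
contact_force: [-3.5, -1.9, 9.1]
opening: -0.003
finger_force: 4.6
```

Emit:
drive_tool:
  moves:
    - [[0,0,0],[0,0,0.001],0]
    - [[0,0,0],[0,0,0],0]

```text
time: 6.1
eef_pos: [0.5806, -0.0253, 0.1213]
tcp_rot: [0.999, -0.045, 0.0, 0.001]
contact_force: [-5.3, -0.4, 12.9]
opening: -0.002
finger_force: 6.5
```

Lid c is propped too. I'll raise the tip to clear the wheel and move to lid b.

Emit:
drive_tool:
  moves:
    - [[0,0,0],[0,0,-0.05],0]
    - [[0,0,0],[0,-0.047,0],0]
    - [[0,0,0],[0,-0.047,0],0]
    - [[0,0,0],[0,-0.048,0],0]
    - [[0,0,0],[0,0,0],0]

```text
time: 6.72
eef_pos: [0.5925, 0.1196, 0.1678]
tcp_rot: [0.999, -0.043, -0.0, -0.0]
contact_force: [-0.6, 0.3, 0.4]
opening: 0.005
finger_force: 0.0
```

Emit:
drive_tool:
  moves:
    - [[0,0,0],[0,0,0.03],0]
    - [[0,0,0],[0,0,0.014],0]
    - [[0,0,0],[0,0,0.002],0]
    - [[0,0,0],[0,0,0.001],0]
    - [[0,0,0],[0,0,0],0]

```text
time: 7.35
eef_pos: [0.5934, 0.1163, 0.122]
tcp_rot: [0.999, -0.046, 0.001, -0.0]
contact_force: [0.7, -0.8, -0.8]
opening: 0.002
finger_force: 0.0
```

Emit:
drive_tool:
  moves:
    - [[0,0,0],[0,0,0.001],0]
    - [[0,0,0],[0,0,0],0]

```text
time: 7.6
eef_pos: [0.5932, 0.1165, 0.1207]
tcp_rot: [0.999, -0.046, 0.0, 0.0]
contact_force: [0.3, -0.5, -0.5]
opening: 0.002
finger_force: 0.2
```

Emit:
drive_tool:
  moves:
    - [[0,0,0],[0,0,0.001],0]
    - [[0,0,0],[0,0,0],0]

```text
time: 7.85
eef_pos: [0.5933, 0.1165, 0.1202]
tcp_rot: [0.999, -0.046, 0.0, 0.0]
contact_force: [-0.7, -0.4, 4.2]
opening: -0.005
finger_force: 2.2
```

Emit:
drive_tool:
  moves:
    - [[0,0,0],[0,0,0.001],0]
    - [[0,0,0],[0,0,0],0]

```text
time: 8.1
eef_pos: [0.5934, 0.1165, 0.1188]
tcp_rot: [0.999, -0.046, 0.001, -0.0]
contact_force: [-0.5, -0.5, 4.9]
opening: -0.005
finger_force: 2.3
```

Emit:
drive_tool:
  moves:
    - [[0,0,0],[0,0,0.002],0]
    - [[0,0,0],[0,0,0.002],0]
    - [[0,0,0],[0,0,0],0]

```text
time: 8.48
eef_pos: [0.5935, 0.1165, 0.1145]
tcp_rot: [0.999, -0.046, 0.001, -0.0]
contact_force: [1.0, -0.9, 2.0]
opening: -0.004
finger_force: 1.9
```

Lid b is the free one: it keeps dipping at 2–5 N. I'll press on to tip it farther.

Emit:
drive_tool:
  moves:
    - [[0,0,0],[0,0,0.003],0]
    - [[0,0,0],[0,0,0.003],0]
    - [[0,0,0],[0,0,0.003],0]
    - [[0,0,0],[0,0,0],0]

```text
time: 8.98
eef_pos: [0.593, 0.1167, 0.1051]
tcp_rot: [0.999, -0.046, 0.0, -0.0]
contact_force: [0.4, 0.2, 2.8]
opening: -0.0
finger_force: 1.4
```

Emit:
drive_tool:
  moves:
    - [[0,0,0],[0,0,0.003],0]
    - [[0,0,0],[0,0,0.003],0]
    - [[0,0,0],[0,0,0],0]

```text
time: 9.35
eef_pos: [0.5931, 0.1166, 0.099]
tcp_rot: [0.999, -0.046, 0.0, -0.0]
contact_force: [2.3, -0.3, 2.7]
opening: -0.0
finger_force: 1.4
```

Emit:
drive_tool:
  moves:
    - [[0,0,0],[0,0,-0.05],0]
    - [[0,0,0],[0,0,-0.055],0]
    - [[0,0,0],[0,0,-0.055],0]
    - [[0,0,0],[-0.045,0,0],0]
    - [[0,0,0],[-0.05,0,0],0]

```text
time: 9.98
eef_pos: [0.497, 0.1251, 0.2587]
tcp_rot: [0.999, -0.046, -0.001, 0.0]
contact_force: [0.3, 0.4, -0.9]
opening: 0.003
finger_force: 0.0
```

Emit:
drive_tool:
  moves:
    - [[0,0,0],[-0.05,0,0],0]
    - [[0,0,0],[0,0,0],0]
    - [[0,0,0],[0,0,0],0]

```text
time: 10.35
eef_pos: [0.4486, 0.1297, 0.2588]
tcp_rot: [0.999, -0.046, -0.0, 0.0]
contact_force: [-0.5, -0.3, 0.4]
opening: -0.001
finger_force: 0.0
```

```bash
python3 - <<'E'
from plant import ctrl
import cv2,pickle,numpy as np
from h import *
c=ctrl.read_camera("scene");o=c["image"][:,:,::-1].copy()
S=4;o=cv2.resize(o[110:250,230:420],None,fx=S,fy=S)
co,si=np.cos(-.091),np.sin(-.091)
for th,k in((.5,(255,0,0)),(.7,(0,255,0)),(.9,(0,0,255))):
    q=[]
    for a,y in((-.105,.027),(-.105,.115),(.055,.115),(.055,.027)):
        x=.019+a*np.cos(th)+.006*np.sin(th);z=.099-a*np.sin(th)+.006*np.cos(th)
        q.append((proj(c,[.5345+co*x-si*y,.0505+si*x+co*y,z])-[230,110])*S)
    cv2.polylines(o,[np.int32(q)],True,k)
cv2.imwrite("pics/tip.png",o);s=ctrl.get_state();print(s["eef_pos"],s["time"],s["contact_force"])
E
```

```text
[0.4491897  0.12967153 0.25913354] 10.4 [-0.73905563 -0.49908969  0.30857044]
```

View pics/tip.png

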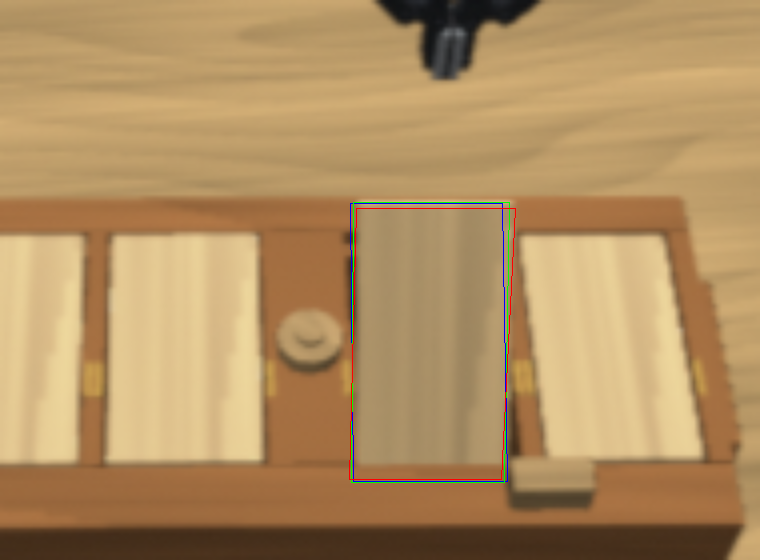

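The overlay shows lid b raised to roughly 0.7 rad, with its front edge at about row 203 of the crop. The finger is in front of it, at the top of the picture. I'll descend in front of the lid and follow the arc.

Emit:
drive_tool:
  moves:
    - [[0,0,0],[0,0,0.05],0]
    - [[0,0,0],[0,0,0.05],0]
    - [[0,0,0],[0,0,0],0]
    - [[0,0,0],[0.009,0,0],0]
    - [[0,0,0],[0.006,0,0],0]

```text
time: 11.02
eef_pos: [0.4664, 0.1284, 0.1622]
tcp_rot: [0.999, -0.046, 0.003, -0.0]
contact_force: [-0.3, -0.4, 0.4]
opening: -0.003
finger_force: 0.0
```

Emit:
drive_tool:
  moves:
    - [[0,0,0],[0.004,0,-0.004],0]
    - [[0,0,0],[0.004,0,-0.005],0]
    - [[0,0,0],[0.004,0,-0.005],0]
    - [[0,0,0],[0,0,0],0]

```text
time: 11.52
eef_pos: [0.4762, 0.1273, 0.1743]
tcp_rot: [0.999, -0.046, 0.001, -0.0]
contact_force: [0.5, -0.1, -0.6]
opening: -0.0
finger_force: 0.0
```

Emit:
drive_tool:
  moves:
    - [[0,0,0],[0.006,0,-0.005],0]
    - [[0,0,0],[0.006,0,-0.005],0]
    - [[0,0,0],[0,0,0],0]

```text
time: 11.9
eef_pos: [0.4885, 0.1261, 0.1841]
tcp_rot: [0.999, -0.046, 0.001, -0.0]
contact_force: [0.2, -0.7, 0.6]
opening: -0.002
finger_force: 0.0
```

Emit:
drive_tool:
  moves:
    - [[0,0,0],[0.006,0,-0.004],0]
    - [[0,0,0],[0.007,0,-0.004],0]
    - [[0,0,0],[0,0,0],0]

```text
time: 12.28
eef_pos: [0.5014, 0.1249, 0.192]
tcp_rot: [0.999, -0.046, 0.001, -0.0]
contact_force: [-0.2, 0.3, -0.3]
opening: 0.001
finger_force: 0.0
```

Emit:
drive_tool:
  moves:
    - [[0,0,0],[0.007,0,-0.003],0]
    - [[0,0,0],[0.007,0,-0.003],0]
    - [[0,0,0],[0,0,0],0]

```text
time: 12.65
eef_pos: [0.5152, 0.1236, 0.1978]
tcp_rot: [0.999, -0.046, 0.001, -0.0]
contact_force: [-0.2, -0.1, -0.8]
opening: -0.002
finger_force: 0.0
```

No contact yet, so I'll look again.

```bash
python3 - <<'E'
from plant import ctrl
import cv2,numpy as np
from h import *
L=[]
for n,(r,k) in(("scene",(100,250)),("top",(150,160))):
    c=ctrl.read_camera(n);o=c["image"][:,:,::-1].copy()
    L.append(cv2.resize(o[r:r+145,k:k+190],None,fx=2.05,fy=4.0 if 0 else 2.05,interpolation=cv2.INTER_CUBIC))
    co,si=np.cos(-.091),np.sin(-.091)
    for th in(.2,.4,.6,.8,1.,1.2):
        y=.071;a=-.105;x=.019+a*np.cos(th)+.006*np.sin(th);z=.099-a*np.sin(th)+.006*np.cos(th)
        print(n,th,np.round((proj(c,[.5345+co*x-si*y,.0505+si*x+co*y,z])-[k,r])*2.05),end=' ')
        a=.055;x=.019+a*np.cos(th)+.006*np.sin(th);z=.099-a*np.sin(th)+.006*np.cos(th)
        print('back',np.round((proj(c,[.5345+co*x-si*y,.0505+si*x+co*y,z])-[k,r])*2.05))
cv2.imwrite("pics/look2.png",np.hstack(L))
E
```

```text
scene 0.2 [174. 132.] back [181. 263.]
scene 0.4 [177. 127.] back [180. 266.]
scene 0.6 [179. 124.] back [179. 268.]
scene 0.8 [181. 125.] back [178. 267.]
scene 1.0 [184. 131.] back [177. 265.]
scene 1.2 [186. 140.] back [175. 261.]
top 0.2 [142. 197.] back [158.  65.]
top 0.4 [140. 190.] back [159.  68.]
top 0.6 [139. 180.] back [160.  73.]
top 0.8 [138. 165.] back [160.  79.]
top 1.0 [138. 149.] back [160.  87.]
top 1.2 [138. 130.] back [160.  95.]
```

View pics/look2.png

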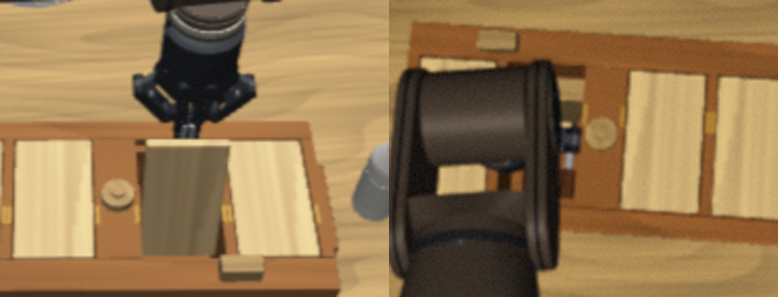

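The scene view shows lid b at about 1.2 rad, with its front edge at crop row ~142 and the finger just in front of it, so it was tipped farther than I estimated. I'll carry on along the arc.

Emit:
drive_tool:
  moves:
    - [[0,0,0],[0.007,0,-0.002],0]
    - [[0,0,0],[0.007,0,-0.001],0]
    - [[0,0,0],[0,0,0],0]

```text
time: 13.12
eef_pos: [0.5291, 0.1224, 0.2006]
tcp_rot: [0.999, -0.046, 0.001, -0.0]
contact_force: [0.2, -0.9, -0.5]
opening: -0.004
finger_force: 0.0
```

Emit:
drive_tool:
  moves:
    - [[0,0,0],[0.007,0,-0.001],0]
    - [[0,0,0],[0.007,0,0],0]
    - [[0,0,0],[0,0,0],0]

```text
time: 13.5
eef_pos: [0.5429, 0.1211, 0.2013]
tcp_rot: [0.999, -0.046, 0.0, 0.0]
contact_force: [-0.7, 0.9, -0.4]
opening: 0.0
finger_force: 0.0
```

Emit:
drive_tool:
  moves:
    - [[0,0,0],[0.006,0,0],0]
    - [[0,0,0],[0.006,0,0],0]
    - [[0,0,0],[0,0,0],0]

```text
time: 13.88
eef_pos: [0.5547, 0.12, 0.2012]
tcp_rot: [0.999, -0.046, 0.0, 0.0]
contact_force: [-0.4, -0.3, -0.5]
opening: -0.003
finger_force: 0.0
```

```bash
python3 - <<'E'
from plant import ctrl
import cv2,numpy as np
c=ctrl.read_camera("scene");o=c["image"][:,:,::-1]
cv2.imwrite("pics/look3.png",cv2.resize(o[100:245,250:440],None,fx=4,fy=4,interpolation=cv2.INTER_CUBIC))
E
```

```text
(no output)
```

View pics/look3.png

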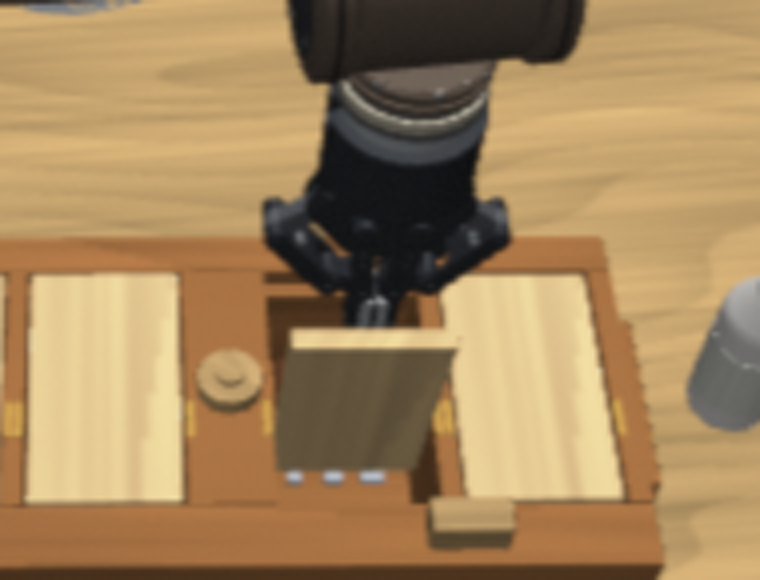

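The lid is following the finger and is about upright now, with its edge at rows 330–350. I'll push on to the stop.

Emit:
drive_tool:
  moves:
    - [[0,0,0],[0.005,0,0],0]
    - [[0,0,0],[0.004,0,0],0]
    - [[0,0,0],[0,0,0],0]

```text
time: 14.3
eef_pos: [0.5636, 0.1192, 0.2014]
tcp_rot: [0.999, -0.046, 0.0, 0.0]
contact_force: [-0.4, -0.1, 0.9]
opening: 0.002
finger_force: 0.0
```

Emit:
drive_tool:
  moves:
    - [[0,0,0],[0.002,0,0],0]
    - [[0,0,0],[0.002,0,0],0]

```text
time: 14.55
eef_pos: [0.5667, 0.119, 0.2012]
tcp_rot: [0.999, -0.046, -0.001, 0.0]
contact_force: [-4.9, 0.4, -0.3]
opening: 0.0
finger_force: 2.3
```

Emit:
drive_tool:
  moves:
    - [[0,0,0],[0.002,0,0],0]
    - [[0,0,0],[0,0,0],0]

```text
time: 14.8
eef_pos: [0.567, 0.119, 0.2011]
tcp_rot: [0.999, -0.045, -0.004, 0.0]
contact_force: [-8.3, 0.1, 3.0]
opening: -0.001
finger_force: 4.3
```

The force climbs with no further motion at a face x of 37 mm, which matches 1.85 rad, so the lid is at its stop. I'll retreat and check.

Emit:
drive_tool:
  moves:
    - [[0,0,0],[-0.02,0,0],0]
    - [[0,0,0],[-0.04,0,-0.02],0]
    - [[0,0,0],[-0.03,0,-0.04],0]
    - [[0,0,0],[0,0,-0.04],0]
    - [[0,0,0],[0,0,0],0]

```text
time: 15.42
eef_pos: [0.4815, 0.1271, 0.3064]
tcp_rot: [0.999, -0.045, 0.005, -0.0]
contact_force: [-0.5, -0.6, 0.3]
opening: 0.002
finger_force: 0.0
```

```bash
python3 - <<'E'
from plant import ctrl
import cv2,numpy as np
from h import *
c=ctrl.read_camera("scene");o=c["image"][:,:,::-1]
co,si=np.cos(-.091),np.sin(-.091)
for th in(1.57,1.7,1.85):
    y=.071;a=-.105;x=.019+a*np.cos(th)-.006*np.sin(th);z=.099-a*np.sin(th)-.006*np.cos(th)
    print(th,np.round((proj(c,[.5345+co*x-si*y,.0505+si*x+co*y,z])-[250,100])*4))
cv2.imwrite("pics/look4.png",cv2.resize(o[100:245,250:440],None,fx=4,fy=4,interpolation=cv2.INTER_CUBIC))
s=ctrl.get_state();print(s["eef_pos"],s["contact_force"],s["time"])
E
```

```text
1.57 [368. 306.]
1.7 [370. 327.]
1.85 [371. 353.]
[0.48055459 0.12702939 0.30368199] [-0.12120486  0.00799939 -0.32473697] 15.475
```

View pics/look4.png

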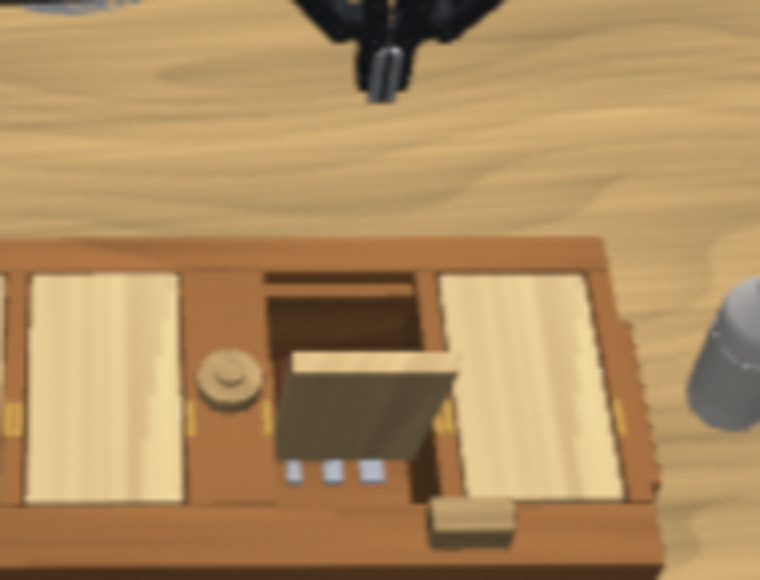

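The near top edge is at row ~352, where I predicted row 353 for 1.85 rad. The lid stays at its stop, the wheel and stub haven't moved, and the robot is clear.

```bash
python3 -c "
from plant import ctrl
print(ctrl.sign_off())"
```

```text
the job is handed in; nothing more can be done
None
```

Lid b was the free one: lids d and c stayed put when pressed, and I didn't need to test a. Lid b now leans open at its stop (about 1.85 rad) with the robot clear, and the job is handed in at about 15.5 s.

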